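# Dispense hex bolts from a tipping parts carousel

## Robot

A 7-joint arm with a two-finger parallel gripper is mounted at the origin on the work surface; the furniture and walls round the work are solid. World frame = base frame: x ahead of the robot, y to its left, z up, the work surface at z = 0. Lengths are in m, angles in rad, forces in N, time in s.
With the tool pointing down it reaches from about 0.35 to 0.9 m from the base axis. Payload 8.1 kg.
Tool frame: the origin (TCP) lies on the centre line of the jaws, within the pads' length; the fingertips stand 17 mm ahead of it and the grasp point (between the pads) lies 2 mm behind it; z points along the fingers, y is the direction in which the jaws open and shut (so a half turn about z gives the same grasp; the last joint's range is limited). The gripper opens to 92 mm and grips with 3 to 60 N. Pads are 19 mm wide; open, the fingers measure 130 mm over their backs; the gripper's body (75 mm by 190 mm) begins 47 mm behind the grasp point.
Start: joints at [1.072, 0.434, 0.025, 1.573, -0.012, 1.134, -0.075], TCP at [0.241, -0.577, 0.244] pointing down, gripper open.
Joint ranges: [-2.62, 2.62], [-0.44, 2.09], [-1.27, 1.32], [0.08, 2.57], [-1.32, 4.46], [0.12, 2], [-2.74, 2.74]. Speed limits (rad/s): [2.22, 2.22, 3.01, 3.01, 3.14, 3.14, 3.14].

## Interface

Orientations are given as a rotation vector (axis times angle).
In Python, from cell import arm, imaging, job gives the robot as it stands.
- The arm moves only by the tool jog_arm, never from a script. Its argument "moves" is a list of rows, each an object with "fingers": the closure, from -1 (fully open) to 1 (shut); "xyz": the shift along the tool's x, y, z in cm, a list of three; "angular": the turn, a rotation vector about the tool's x, y, z in rad, a list of three. In form: [{"fingers": fingers, "xyz": [dx, dy, dz], "angular": [ax, ay, az]}, ...]. A call has 1 to 12 rows; each row is the pose to reach, as a shift and turn from the pose commanded when the call began, along the tool's axes at that moment; what a row does not reach only later rows make up. A row lasts 1/8 s, in which the tool goes at most 62.5 mm and 10.7 degrees, less where a joint would pass 70% of its speed; a pose out of reach is approached as far as the arm can. A call with a gripper value outside its range is refused whole. The fingers move at their own pace and stop on an object; "grip_force" is the grip in N (left out, the last holds). Time passes only in rows, so rows that repeat a pose let the fingers close. It gives the time, the measured TCP pose, the force and the opening at its end, in the units of the state.
- arm.observe(): the state, without advancing time (a new reading comes with each control period).
- imaging.get_image(name): name is "side" or "top" or "wrist"; returns the picture (420x560x3 uint8, red, green, blue); there is no depth.
- imaging.camera_params(name): a dict with "fx", "fy", "cx", "cy" (pixels), "dist" ([k1, k2, p1, p2, k3] as OpenCV has them; the pictures are not rectified), "rvec" (rotation vector, rad) and "tvec" (3), from world to camera coordinates, as OpenCV has them; the wrist camera has in their place "hand_eye" (4x4, takes a point from camera to tool coordinates, whose origin is the TCP and whose axes are the flange's). Camera axes: x right, y down, z forward; pixel columns grow to the right and rows downward; lengths in m; the calibration is good to about 2 mm. A picture is of the moment at which its call begins: read the wrist's pose just before it. camera_params takes no time and is no camera call.
- job.sign_off(): hands the job in, once; it reports no verdict.
The state is a dict: "clock": time; "joints": joint angles; "dq": joint speeds; "joint_efforts": joint torques, N m; "position": TCP position; "ee_rot": TCP orientation; "force": force on the tool from outside, world axes, zero at the start; "ft_torque": the same for the moment, N m; "width": opening from 0.0 (shut) to 1.0 (fully open).
Only numpy, scipy, OpenCV 4.12 (cv2) and the standard library are available. Lean on these libraries where they do the work, as an engineer would, in place of code of your own. Each camera call takes 0.05 s, during which the arm holds its last target. There are 200 camera calls.

## Task

Turn the parts carousel by the bar on its centre until the compartment with the two hex bolts is square in front of the spout, then tip it with the side lever so that both bolts slide down the chute into the wooden box below. Let it back down until it sits level again; the angle brackets and end caps must stay in the carousel, and the grease tin, tape measure and washer jar must stay where they are.

Things in the scene. Friction and masses are not known exactly. Their poses are not given: they have to be found in the camera images.
- stand: Dark steel stand of the carousel, fixed to the bench; origin on the bench under the centre of the carousel. x points from the spout to the carousel's rear (away from the robot, give or take its yaw), y to its left, z up. Base plate 150x330 mm; upright cheeks at y = -150 and +150 mm, x = -120 to -60 mm, 143 mm high, carry the axle. At rest the turntable's axis is upright through the origin.
- axle (a point): Middle of the axle about which the carousel tips, in the stand's frame at x = -90, y = 0, 125 mm above the bench; fixed. The axle lies along the stand's y.
- spout (a point): On the tipping grey pan: middle of the opening in its round rim, at pan floor height; axes as the stand's at rest, but tips with the pan. At rest at x = -122, y = 0 from the stand's origin, 141 mm up. The rim (radius 122 mm, 50 mm high, top 191 mm above the bench) is open 44 degrees either side of the spout (the width of one compartment); a walled chute goes on 35 mm to the front, narrowing to 128 mm.
- carousel_pan (a joint): Tipping angle of pan, turntable and lever about the axle, rad: 0 = level, on its rear buffers; grows as the rear rises and the spout dips, up to a stop at 1.0. Weight and a light spring return it to 0 when let go. It takes about 7 N at the lever's grip to start, less further on. Loads start to slide between 0.4 and 0.9 rad.
- carousel_rotor (a joint): Angle of the turntable in the pan, rad; starts at 0, grows anticlockwise seen from above, range -3.5 to 3.5; friction (0.12 N m) holds it where it is left. Four equal open-topped compartments (236 mm over all), between upright walls at 45, 135, 225, 315 degrees from the turn bar; wall tops 196 mm above the bench. At 0 the empty one faces the spout; the others lie left, right and rear.
- turn_bar (a point): Centre of the black bar on top of the turntable's hub, by which it is turned: 80 mm long, 18 wide, 24 high, centre 225 mm above the bench at rest. The bar lies along this point's x axis and turns with the turntable; at joint 0 it points along the stand's x. The hub post under it is 16 mm thick.
- lever_grip (a point): Centre of the black barrel grip (26 mm thick, 52 mm long, lying along the axle's direction) on top of the 150 mm tipping lever, outside the left cheek, 215 mm left of the carousel's middle. At rest 86 mm behind the axle line and 123 mm above it (248 mm above the bench); pulling it to the front swings it about the axle, at 1.0 rad to 57 mm in front and 139 mm above. The lever rod meets its right end.
- bolt1_mid (a point): Middle of a lying steel hex bolt, 61 mm long, head 19 mm across, shank 10 mm; the two bolts lie together in one compartment of the carousel, 70 mm from its axis
- bolt2_mid (a point): Middle of a lying steel hex bolt, 61 mm long, head 19 mm across, shank 10 mm; the two bolts lie together in one compartment of the carousel, 70 mm from its axis
- bracket1_mid (a point): Middle of a galvanised angle bracket, 30x40x40 mm; both brackets lie in one compartment of the carousel
- bracket2_mid (a point): Middle of a galvanised angle bracket, 30x40x40 mm; both brackets lie in one compartment of the carousel
- cap1_mid (a point): Middle of a black square tube end cap, 30x30x19 mm; both caps lie in one compartment of the carousel
- cap2_mid (a point): Middle of a black square tube end cap, 30x30x19 mm; both caps lie in one compartment of the carousel
- box_in (a point): Centre of the inner floor of the shallow open wooden box, 160x110x55 mm (inside 148x98 mm, floor 6 mm thick), that stands loose on the bench under the end of the chute; x runs along its 160 mm length
- grease_tin_mid (a point): Centre of a small white tin with a lid, 68 mm in diameter, 56 mm high; a bystander
- tape_measure_mid (a point): Centre of a tape measure, 32x77x68 mm; a bystander
- washer_jar_mid (a point): Centre of a lidded jar, 60 mm in diameter, 78 mm high; a bystander
There are look-alikes about, which are no part of the job. Leave any turquoise look-alike of the part that bears bracket2_mid alone.

How it is judged:
On the way, in this order (a step that is already met when the one before it is completed fails the run):
1. the carousel is level and both bolts lie in front of the spout (x of bolt1_mid in the frame of spout between -0.02 and 0.1 m and y of bolt1_mid in the frame of spout between -0.072 and 0.072 m and z of each of bolt1_mid, bolt2_mid in the frame of spout above 0 m and x of bolt2_mid in the frame of spout between -0.02 and 0.1 m and y of bolt2_mid in the frame of spout between -0.072 and 0.072 m and value of joint carousel_pan below 0.1 rad), for 0.2 s.
2. the carousel is tipped and both bolts have gone into the wooden box (x of bolt1_mid in the frame of box_in between -0.078 and 0.078 m and y of bolt1_mid in the frame of box_in between -0.053 and 0.053 m and z of bolt1_mid in the frame of box_in between -0.003 and 0.05 m and x of bolt2_mid in the frame of box_in between -0.078 and 0.078 m and y of bolt2_mid in the frame of box_in between -0.053 and 0.053 m and z of bolt2_mid in the frame of box_in between -0.003 and 0.05 m and value of joint carousel_pan above 0.2 rad), for 0.1 s.
At the end, for the whole second after the job is handed in: Both bolts lie inside the wooden box, the carousel is back level (within 0.05 rad), and both angle brackets and both end caps are still in the carousel (within 150 mm of the turn bar's centre) (x of bolt1_mid in the frame of box_in between -0.078 and 0.078 m and y of bolt1_mid in the frame of box_in between -0.053 and 0.053 m and z of bolt1_mid in the frame of box_in between -0.003 and 0.05 m and x of bolt2_mid in the frame of box_in between -0.078 and 0.078 m and y of bolt2_mid in the frame of box_in between -0.053 and 0.053 m and z of bolt2_mid in the frame of box_in between -0.003 and 0.05 m and value of joint carousel_pan below 0.05 rad and distance between each of bracket1_mid, bracket2_mid, cap1_mid, cap2_mid and turn_bar below 0.15 m); the robot touches nothing.
It fails at once if an angle bracket or end cap leaves the carousel (distance between any of bracket1_mid, bracket2_mid, cap1_mid, cap2_mid and turn_bar above 0.17 m).
It fails at once if the grease tin, the tape measure or the washer jar is moved by more than 30 mm (distance of any of grease_tin_mid, tape_measure_mid, washer_jar_mid from where it was at the start of the episode above 0.03 m).
It also fails if it takes over 72 s, if anything falls off the work surface, if the arm or the gripper's body presses on something with over 40 N, if the wrist force passes 120 N, or if a joint passes its speed limit or range.

## Working session

There is one attempt and no reset: what is moved stays moved. The work goes in short steps, Python scripts to look and compute and a tool call to move; the robot and the scene stay as the last step left them, time stands still between calls to the robot, and variables do not carry over. Pictures are saved under pics/ and viewed, about 8 in all and at most 12, crops included, and the job is handed in when it is done.

Besides the shell and the picture viewer there is one more tool, called after ">>>" in YAML: its name, and indented under it one key for each argument. jog_arm: Moves the arm, as the interface text tells. Its arguments: {"type":"object","properties":{"moves":{"type":"array"},"grip_force":{"type":"number"}},"required":["moves"]}

```bash
mkdir -p pics; python3 - <<'E'
from cell import arm, imaging
import cv2,json
print(arm.observe())
for n in("top","side"):
    im=imaging.get_image(n); cv2.imwrite(f"pics/{n}0.png",im[:,:,::-1]); print(n,{k:(v.tolist() if hasattr(v,'tolist') else v) for k,v in imaging.camera_params(n).items()})
print(imaging.camera_params("wrist"))
E
```

```text
{'clock': 0.0, 'joints': array([ 1.07240566,  0.43519641,  0.02496039,  1.57408024, -0.01161767,
        1.13398023, -0.07510184]), 'dq': array([-1.14637555e-03, -1.81392498e-03, -1.34419327e-04,  6.23797494e-05,
        4.93432227e-05,  8.26558846e-04, -2.18059768e-03]), 'joint_efforts': array([ 1.16817619e-04, -6.67852592e+01,  9.84746777e-01, -3.14450812e+01,
       -6.08283165e-02,  4.31770273e-02,  2.50779694e-04]), 'position': array([ 0.2407419 , -0.57626373,  0.24296782]), 'ee_rot': array([-3.07886387e+00, -6.17265075e-01,  6.47301679e-04]), 'force': array([-0.10504843,  0.19917033, -0.36099257]), 'ft_torque': array([0.00875166, 0.04338171, 0.00062929]), 'width': 0.9971674499559814}
top {'fx': 510.42754038085815, 'fy': 510.42754038085815, 'cx': 284.22350037233946, 'cy': 208.58311681871427, 'dist': [-0.057415279882195656, 0.0, 0.0, 0.0, 0.0], 'rvec': [2.2006490534317305, -2.198817544692773, 0.06760970722671614], 'tvec': [-0.04882369302275814, 0.4847508140200698, 1.2638999026476359]}
side {'fx': 476.77982633737395, 'fy': 476.77982633737395, 'cx': 276.0124936335242, 'cy': 217.58904871211757, 'dist': [-0.1603596201975434, 0.0, 0.0, 0.0, 0.0], 'rvec': [0.01769244471492333, -2.5872703293073775, 1.720743149339173], 'tvec': [0.48593204117617994, 0.1773941253117767, 1.1298480146158174]}
{'fx': 291.96480372796805, 'fy': 291.96480372796805, 'cx': 277.62553629909013, 'cy': 209.9578142164127, 'dist': array([0.00585602, 0.        , 0.        , 0.        , 0.        ]), 'hand_eye': array([[ 6.31005639e-04, -9.52226468e-01, -3.05392134e-01,
         8.32695314e-02],
       [ 9.99999727e-01,  4.83581867e-04,  5.58383778e-04,
         1.60437132e-03],
       [-3.84025714e-04, -3.05392403e-01,  9.52226513e-01,
        -1.41404446e-01],
       [ 0.00000000e+00,  0.00000000e+00,  0.00000000e+00,
         1.00000000e+00]])}
```

View pics/top0.png

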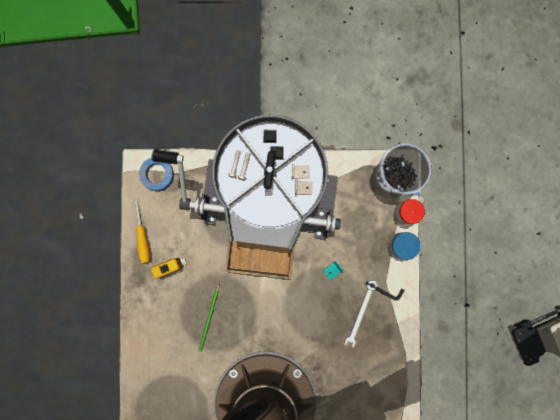

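View pics/side0.png

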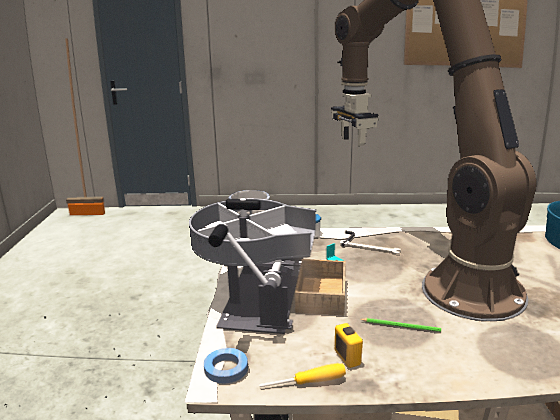

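The top view shows the bolts at about (235,165) and (244,165) in the left compartment. The caps are at the rear (270,135)/(277,152) and the brackets at the right (302,172)/(305,187). The bar is near (269,172), and the grip is at about (167,156) in top and (217,235) in side. The turquoise bracket at (333,270) is the look-alike, so I leave it alone. One enlarged crop will confirm this.

```bash
cat > h.py <<'E'
import numpy as np, cv2
from cell import imaging
from scipy.spatial.transform import Rotation as R
def ray(n,px,obs=None):
    p=imaging.camera_params(n); K=np.array([[p['fx'],0,p['cx']],[0,p['fy'],p['cy']],[0,0,1]])
    u=cv2.undistortPoints(np.array([[px]],float),K,np.array(p['dist']))[0,0]; d=np.array([u[0],u[1],1])
    if n=='wrist':
        H=p['hand_eye'];Rt=R.from_rotvec(obs['ee_rot']).as_matrix()
        return obs['position']+Rt@H[:3,3], Rt@H[:3,:3]@d
    M=cv2.Rodrigues(np.array(p['rvec']))[0]; return -M.T@np.array(p['tvec']), M.T@d
def onz(n,px,z,obs=None):
    o,d=ray(n,px,obs); return o+d*(z-o[2])/d[2]
def tri(a,b):
    (o1,d1),(o2,d2)=ray('top',a),ray('side',b)
    s=np.linalg.lstsq(np.c_[d1,-d2],o2-o1,rcond=None)[0]; P,Q=o1+s[0]*d1,o2+s[1]*d2
    return (P+Q)/2,np.linalg.norm(P-Q)
E
python3 - <<'E'
from h import *
t=cv2.imread('pics/top0.png');s=cv2.imread('pics/side0.png')
a=cv2.resize(t[110:285,140:345],None,fx=3,fy=3,interpolation=cv2.INTER_CUBIC)[:, :]
cv2.imwrite('pics/crop.png',a)
b=(t.max(2)<45).astype('uint8')
n,l,st,c=cv2.connectedComponentsWithStats(b[100:300,120:350])
for i in range(1,n):
    if st[i,4]>25: print('top',st[i]+[120,100,0,0,0],c[i]+[120,100])
b=(s.max(2)<45).astype('uint8')
n,l,st,c=cv2.connectedComponentsWithStats(b[180:260,180:330])
for i in range(1,n):
    if st[i,4]>25: print('side',st[i]+[180,180,0,0,0],c[i]+[180,180])
E
```

```text
top [239 118  73  20 203] [273.10344828 123.55665025]
top [215 131  21  38  92] [224.31521739 145.79347826]
top [153 149  25  14 215] [164.95813953 156.5627907 ]
top [267 150  15  17  81] [272.88888889 157.30864198]
top [264 170  10  19  64] [268.046875 179.796875]
top [204 195   5   8  29] [206.24137931 198.48275862]
top [201 211   8  10  53] [204.75471698 215.37735849]
top [319 227   9  10  49] [323.20408163 230.81632653]
side [226 200  35  10 248] [242.83870968 205.54032258]
side [208 225  20  22 220] [217.65       236.88636364]
```

View pics/crop.png

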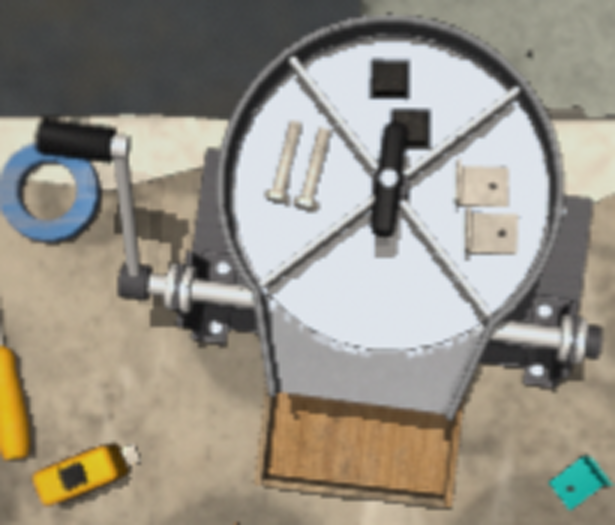

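```bash
python3 - <<'E'
from h import *
print('bar ends',onz('top',(273,152.3),.237),onz('top',(267.3,186.5),.237),'c',onz('top',(269.3,169.2),.239))
print('bar tri',tri((269.6,169.5),(242.8,204)))
print('grip',onz('top',(165,156.6),.252),tri((165,156.6),(217.6,236)))
print('axle ends',onz('top',(140+135/3,110+282/3),.13),onz('top',(140+593/3,110+342/3),.13))
print('box',[onz('top',(140+x/3,110+y/3),.055) .round(3) for x,y in((263,481),(449,505),(272,395),(458,418))])
print('tape/jar',[onz('top',p,.07).round(3) for p in((167,268),(155,174),(411,211),(405,246))])
E
```

```text
bar ends [ 0.59002741 -0.02293308  0.237     ] [ 0.51878351 -0.01129583  0.237     ] c [ 0.55448039 -0.01538393  0.239     ]
bar tri (array([ 0.55625936, -0.01569452,  0.22479368]), np.float64(0.0011296760601929563))
grip [0.57859658 0.19785923 0.252     ] (array([0.58092738, 0.19953719, 0.24532154]), np.float64(0.002578340627774712))
axle ends [0.48888977 0.1782649  0.13      ] [ 0.4437637  -0.16873357  0.13      ]
box [array([0.334, 0.088, 0.055]), array([ 0.315, -0.061,  0.055]), array([0.403, 0.081, 0.055]), array([ 0.384, -0.068,  0.055])]
tape/jar [array([0.34 , 0.231, 0.07 ]), array([0.565, 0.262, 0.07 ]), array([ 0.476, -0.353,  0.07 ]), array([ 0.392, -0.337,  0.07 ])]
```

Confirmed: bolts are left, caps rear, brackets right, so the rotor needs +90° (anticlockwise). Measured carousel centre is (0.555,-0.0155), yaw about -7.7°, grip at (0.580,0.199,0.247). Next I move above the bar.

>>> jog_arm:
  moves:
    - {"fingers":-0.2,"xyz":[0,0,-6],"angular":[0,0,0]}
    - {"fingers":-0.2,"xyz":[5,-4,-8],"angular":[0,0,0.05]}
    - {"fingers":-0.2,"xyz":[50.6,-39.6,-8],"angular":[0,0,0.53]}
    - {"fingers":-0.2,"xyz":[50.6,-39.6,-8],"angular":[0,0,0.53]}
    - {"fingers":-0.2,"xyz":[50.6,-39.6,-8],"angular":[0,0,0.53]}
    - {"fingers":-0.2,"xyz":[50.6,-39.6,-8],"angular":[0,0,0.53]}
    - {"fingers":-0.2,"xyz":[50.6,-39.6,-8],"angular":[0,0,0.53]}
    - {"fingers":-0.2,"xyz":[50.6,-39.6,-8],"angular":[0,0,0.53]}
    - {"fingers":-0.2,"xyz":[50.6,-39.6,-8],"angular":[0,0,0.53]}
    - {"fingers":-0.2,"xyz":[50.6,-39.6,-8],"angular":[0,0,0.53]}
    - {"fingers":-0.2,"xyz":[50.6,-39.6,-8],"angular":[0,0,0.53]}
    - {"fingers":-0.2,"xyz":[50.6,-39.6,-8],"angular":[0,0,0.53]}
  grip_force: 30

```text
clock: 1.6
position: [0.556, -0.012, 0.3233]
ee_rot: [-3.134, 0.203, 0.001]
force: [0.4, -0.0, -0.5]
width: 0.597
```

```bash
python3 - <<'E'
from h import *
from cell import arm
o=arm.observe(); im=imaging.get_image('wrist')[:,:,::-1]
cv2.imwrite('pics/w1.png',im); print(o['position'],o['ee_rot'],o['joints'].round(2))
E
```

```text
[ 0.55600895 -0.01198899  0.32325389] [-3.13350504e+00  2.03263711e-01  9.61217246e-04] [ 0.12  0.28 -0.26  1.6   0.07  1.26 -1.85]
```

View pics/w1.png

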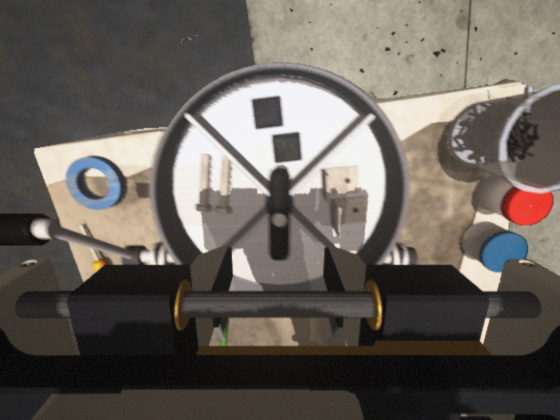

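The bar runs vertically in the wrist view, centre about (280,212), aligned with the tool and centred to about 3 mm. Descending now to close on it.

>>> jog_arm:
  moves:
    - {"fingers":-0.2,"xyz":[0,0.1,5],"angular":[0,0,0]}
    - {"fingers":-0.2,"xyz":[0,0.1,9.6],"angular":[0,0,0]}
    - {"fingers":-0.2,"xyz":[0,0.1,9.6],"angular":[0,0,0]}
    - {"fingers":-0.2,"xyz":[0,0.1,9.6],"angular":[0,0,0]}

```text
clock: 2.15
position: [0.5558, -0.0173, 0.2293]
ee_rot: [-3.134, 0.211, -0.002]
force: [0.1, 0.6, -0.2]
width: 0.601
```

>>> jog_arm:
  moves:
    - {"fingers":-0.2,"xyz":[0,-0.15,0.3],"angular":[0,0,0]}
    - {"fingers":0.6,"xyz":[0,-0.15,0.3],"angular":[0,0,0]}
    - {"fingers":1,"xyz":[0,-0.15,0.3],"angular":[0,0,0]}
    - {"fingers":1,"xyz":[0,-0.15,0.3],"angular":[0,0,0]}
    - {"fingers":1,"xyz":[0,-0.15,0.3],"angular":[0,0,0]}
    - {"fingers":1,"xyz":[0,-0.15,0.3],"angular":[0,0,0]}

```text
clock: 2.9
position: [0.5554, -0.0147, 0.2248]
ee_rot: [-3.133, 0.209, -0.0]
force: [1.2, 4.2, -1.3]
width: 0.196
```

>>> jog_arm:
  moves:
    - {"fingers":1,"xyz":[0,0,0],"angular":[0,0,-0.06]}
    - {"fingers":1,"xyz":[0,0,0],"angular":[0,0,-0.2]}
    - {"fingers":1,"xyz":[0,0,0],"angular":[0,0,-0.36]}
    - {"fingers":1,"xyz":[0,0,0],"angular":[0,0,-0.52]}
    - {"fingers":1,"xyz":[0,0,0],"angular":[0,0,-0.68]}
    - {"fingers":1,"xyz":[0,0,0],"angular":[0,0,-0.84]}
    - {"fingers":1,"xyz":[0,0,0],"angular":[0,0,-1.0]}
    - {"fingers":1,"xyz":[0,0,0],"angular":[0,0,-1.16]}
    - {"fingers":1,"xyz":[0,0,0],"angular":[0,0,-1.32]}
    - {"fingers":1,"xyz":[0,0,0],"angular":[0,0,-1.46]}
    - {"fingers":1,"xyz":[0,0,0],"angular":[0,0,-1.56]}
    - {"fingers":1,"xyz":[0,0,0],"angular":[0,0,-1.57]}

```text
clock: 4.4
position: [0.5565, -0.0162, 0.2249]
ee_rot: [2.364, 2.067, 0.003]
force: [5.5, -0.1, -2.9]
width: 0.196
```

>>> jog_arm:
  moves:
    - {"fingers":1,"xyz":[0,0,0],"angular":[0,0,-1.57]}
    - {"fingers":0,"xyz":[0,0,0],"angular":[0,0,0]}
    - {"fingers":-0.2,"xyz":[0,0,0],"angular":[0,0,0]}
    - {"fingers":-0.2,"xyz":[0,0,0],"angular":[0,0,0]}
    - {"fingers":-0.2,"xyz":[0,0,-4],"angular":[0,0,0]}
    - {"fingers":-0.2,"xyz":[0,0,-9],"angular":[0,0,0]}
    - {"fingers":-0.2,"xyz":[0,0,-10],"angular":[0,0,0]}

```text
clock: 5.28
position: [0.5565, -0.0154, 0.3281]
ee_rot: [2.361, 2.067, 0.006]
force: [-0.9, 0.7, -0.0]
width: 0.6
```

```bash
python3 - <<'E'
from h import *
im=imaging.get_image('wrist')[:,:,::-1]
cv2.imwrite('pics/w2.png',im)
E
```

```text
(no output)
```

View pics/w2.png

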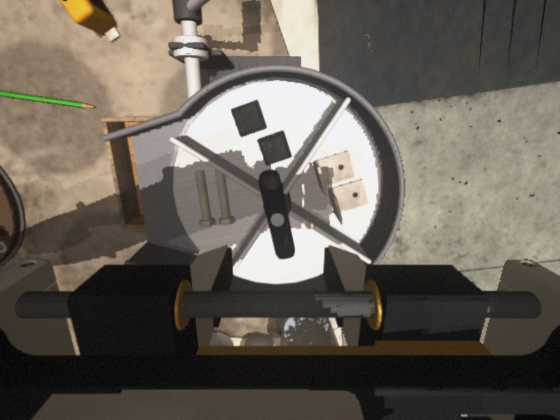

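The wrist view shows the bolts in the front (left) compartment. The bar, (268,172)–(287,256), is about 11° too far because my first row in the last call added an extra turn. I'll regrip it at that angle and turn it back square.

>>> jog_arm:
  moves:
    - {"fingers":-0.2,"xyz":[0,0,5],"angular":[0,0,-0.18]}
    - {"fingers":-0.2,"xyz":[0,0,10],"angular":[0,0,-0.2]}
    - {"fingers":-0.2,"xyz":[0,0,10],"angular":[0,0,-0.2]}
    - {"fingers":1,"xyz":[0,0,10],"angular":[0,0,-0.2]}
    - {"fingers":1,"xyz":[0,0,10],"angular":[0,0,-0.2]}
    - {"fingers":1,"xyz":[0,0,10],"angular":[0,0,-0.2]}
    - {"fingers":1,"xyz":[0,0,10],"angular":[0,0,-0.2]}
    - {"fingers":1,"xyz":[0,0,10],"angular":[0,0,-0.2]}
    - {"fingers":1,"xyz":[0,0,10],"angular":[0,0,-0.1]}
    - {"fingers":1,"xyz":[0,0,10],"angular":[0,0,0]}
    - {"fingers":1,"xyz":[0,0,10],"angular":[0,0,0]}
    - {"fingers":1,"xyz":[0,0,10],"angular":[0,0,0]}

```text
clock: 6.82
position: [0.5567, -0.0157, 0.2255]
ee_rot: [2.364, 2.066, 0.004]
force: [5.0, 0.5, 0.1]
width: 0.195
```

>>> jog_arm:
  moves:
    - {"fingers":0,"xyz":[0,0,0],"angular":[0,0,0]}
    - {"fingers":-0.2,"xyz":[0,0,0],"angular":[0,0,0]}
    - {"fingers":-0.2,"xyz":[0,0,0],"angular":[0,0,0]}
    - {"fingers":-0.2,"xyz":[0,0,-5],"angular":[0,0,0]}
    - {"fingers":-0.2,"xyz":[0,0,-10],"angular":[0,0,0]}
    - {"fingers":-0.2,"xyz":[21.5,-0.5,-10],"angular":[0,0,0]}
    - {"fingers":-0.2,"xyz":[21.5,-0.5,-10],"angular":[0,0,0]}
    - {"fingers":-0.2,"xyz":[21.5,-0.5,-10],"angular":[0,0,0]}
    - {"fingers":-0.2,"xyz":[21.5,-0.5,-10],"angular":[0,0,0]}
    - {"fingers":-0.2,"xyz":[21.5,-0.5,-10],"angular":[0,0,0]}

```text
clock: 8.07
position: [0.5783, 0.2011, 0.3244]
ee_rot: [-2.36, -2.071, 0.0]
force: [0.1, -0.6, -0.3]
width: 0.599
```

```bash
python3 - <<'E'
from h import *
t=imaging.get_image('top')[:,:,::-1]; w=imaging.get_image('wrist')[:,:,::-1]
a=cv2.resize(t[100:290,140:345],None,fx=2,fy=2,interpolation=cv2.INTER_CUBIC)
c=np.zeros((380,410+390,3),'uint8'); c[:,:410]=a; c[:292,410:]=cv2.resize(w,(390,292)); cv2.imwrite('pics/c3.png',c)
E
```

```text
(no output)
```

View pics/c3.png

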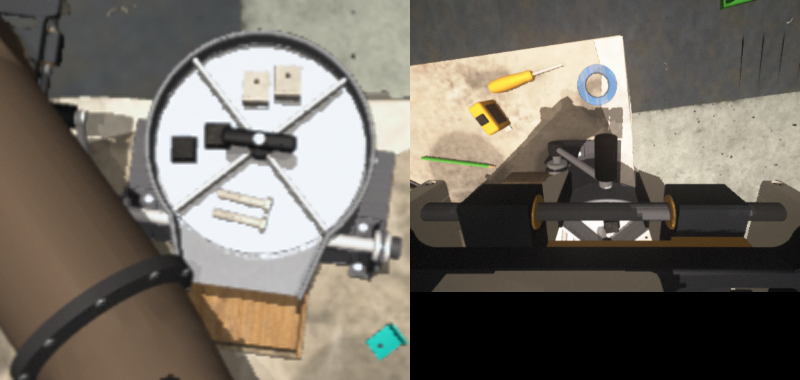

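The compartment is square: bolts at crop (242,205) in front, walls symmetric about the spout. The lever grip is centred between the jaws in the wrist view. Descending to grip it.

>>> jog_arm:
  moves:
    - {"fingers":-0.2,"xyz":[0,0.1,4],"angular":[0,0,0]}
    - {"fingers":-0.2,"xyz":[0,0.1,7.7],"angular":[0,0,0]}
    - {"fingers":-0.2,"xyz":[0,0.1,7.7],"angular":[0,0,0]}
    - {"fingers":0.3,"xyz":[0,0.1,7.7],"angular":[0,0,0]}
    - {"fingers":1,"xyz":[0,0.1,7.7],"angular":[0,0,0]}
    - {"fingers":1,"xyz":[0,0.1,7.7],"angular":[0,0,0]}
    - {"fingers":1,"xyz":[0,0.1,7.7],"angular":[0,0,0]}
    - {"fingers":1,"xyz":[0,0.1,7.7],"angular":[0,0,0]}
  grip_force: 15

```text
clock: 9.18
position: [0.581, 0.1979, 0.2487]
ee_rot: [2.366, 2.065, 0.003]
force: [1.6, -0.6, 6.3]
width: 0.277
```

>>> jog_arm:
  moves:
    - {"fingers":1,"xyz":[0,-0.63,-0.42],"angular":[-0.02,0,0]}
    - {"fingers":1,"xyz":[0,-1.27,-0.8],"angular":[-0.05,0,0]}
    - {"fingers":1,"xyz":[0,-1.93,-1.14],"angular":[-0.07,0,0]}
    - {"fingers":1,"xyz":[0,-2.6,-1.46],"angular":[-0.1,0,0]}
    - {"fingers":1,"xyz":[0,-3.3,-1.74],"angular":[-0.12,0,0]}
    - {"fingers":1,"xyz":[0,-4.0,-1.99],"angular":[-0.15,0,0]}
    - {"fingers":1,"xyz":[0,-4.73,-2.2],"angular":[-0.17,0,0]}
    - {"fingers":1,"xyz":[0,-5.47,-2.38],"angular":[-0.2,0,0]}
    - {"fingers":1,"xyz":[0,-5.47,-2.38],"angular":[-0.2,0,0]}
    - {"fingers":1,"xyz":[0,-5.47,-2.38],"angular":[-0.2,0,0]}

```text
clock: 10.42
position: [0.5288, 0.205, 0.2739]
ee_rot: [2.246, 1.959, 0.205]
force: [7.3, -2.2, 8.5]
width: 0.276
```

>>> jog_arm:
  moves:
    - {"fingers":1,"xyz":[0,-0.7,-0.28],"angular":[-0.025,0,0]}
    - {"fingers":1,"xyz":[0,-1.4,-0.53],"angular":[-0.05,0,0]}
    - {"fingers":1,"xyz":[0,-2.12,-0.74],"angular":[-0.075,0,0]}
    - {"fingers":1,"xyz":[0,-2.85,-0.92],"angular":[-0.1,0,0]}
    - {"fingers":1,"xyz":[0,-3.6,-1.06],"angular":[-0.125,0,0]}
    - {"fingers":1,"xyz":[0,-4.34,-1.16],"angular":[-0.15,0,0]}
    - {"fingers":1,"xyz":[0,-5.1,-1.21],"angular":[-0.175,0,0]}
    - {"fingers":1,"xyz":[0,-5.83,-1.24],"angular":[-0.2,0,0]}
    - {"fingers":1,"xyz":[0,-5.83,-1.24],"angular":[-0.2,0,0]}
    - {"fingers":1,"xyz":[0,-5.83,-1.24],"angular":[-0.2,0,0]}
    - {"fingers":1,"xyz":[0,-5.83,-1.24],"angular":[-0.2,0,0]}

```text
clock: 11.8
position: [0.4686, 0.2135, 0.2744]
ee_rot: [2.119, 1.85, 0.381]
force: [1.6, -2.3, 12.6]
width: 0.282
```

```bash
python3 - <<'E'
from h import *
t=imaging.get_image('top')[:,:,::-1]; s=imaging.get_image('side')[:,:,::-1]
c=np.zeros((400,800,3),'uint8')
c[:,:400]=cv2.resize(t[110:310,170:370],(400,400),interpolation=cv2.INTER_CUBIC); c[:,400:]=cv2.resize(s[170:370,190:390],(400,400),interpolation=cv2.INTER_CUBIC); cv2.imwrite('pics/c4.png',c)
E
```

```text
(no output)
```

View pics/c4.png

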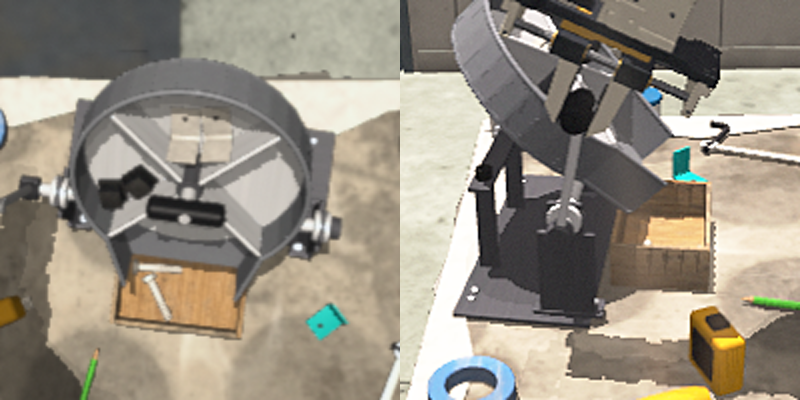

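Both bolts lie in the box at crop (155,268) and (155,295). The brackets and caps are still in the carousel. Letting it down along the arc.

>>> jog_arm:
  moves:
    - {"fingers":1,"xyz":[0,0,0],"angular":[0,0,0]}
    - {"fingers":1,"xyz":[0,1.44,0.38],"angular":[0.05,0,0]}
    - {"fingers":1,"xyz":[0,2.85,0.91],"angular":[0.1,0,0]}
    - {"fingers":1,"xyz":[0,4.2,1.58],"angular":[0.15,0,0]}
    - {"fingers":1,"xyz":[0,5.47,2.37],"angular":[0.2,0,0]}
    - {"fingers":1,"xyz":[0,6.65,3.3],"angular":[0.25,0,0]}
    - {"fingers":1,"xyz":[0,7.74,4.33],"angular":[0.3,0,0]}
    - {"fingers":1,"xyz":[0,8.72,5.46],"angular":[0.35,0,0]}
    - {"fingers":1,"xyz":[0,9.2,6.1],"angular":[0.38,0,0]}
    - {"fingers":1,"xyz":[0,9.58,6.69],"angular":[0.4,0,0]}
    - {"fingers":1,"xyz":[0,9.58,6.69],"angular":[0.4,0,0]}
    - {"fingers":1,"xyz":[0,9.58,6.69],"angular":[0.4,0,0]}

```text
clock: 13.4
position: [0.5799, 0.198, 0.2477]
ee_rot: [2.365, 2.067, 0.0]
force: [3.6, 1.6, -4.4]
width: 0.277
```

Back at the start pose of the lever. Releasing, rising and backing away.

>>> jog_arm:
  moves:
    - {"fingers":0.2,"xyz":[0,0,0],"angular":[0,0,0]}
    - {"fingers":-0.3,"xyz":[0,0,0],"angular":[0,0,0]}
    - {"fingers":-0.3,"xyz":[0,0,0],"angular":[0,0,0]}
    - {"fingers":-0.3,"xyz":[0,0,-5],"angular":[0,0,0]}
    - {"fingers":-0.3,"xyz":[0,0,-12],"angular":[0,0,0]}
    - {"fingers":-0.3,"xyz":[10,0,-14],"angular":[0,0,0]}
    - {"fingers":-0.3,"xyz":[12,0,-14],"angular":[0,0,0]}
    - {"fingers":-0.3,"xyz":[12,0,-14],"angular":[0,0,0]}
    - {"fingers":-0.3,"xyz":[12,0,-14],"angular":[0,0,0]}

```text
clock: 14.52
position: [0.5962, 0.3168, 0.3875]
ee_rot: [2.365, 2.067, -0.001]
force: [0.6, -0.4, 0.5]
width: 0.65
```

```bash
python3 - <<'E'
from h import *
t=imaging.get_image('top')[:,:,::-1]; s=imaging.get_image('side')[:,:,::-1]
c=np.zeros((400,800,3),'uint8')
c[:,:400]=cv2.resize(t[110:310,170:370],(400,400),interpolation=cv2.INTER_CUBIC); c[:,400:]=cv2.resize(s[170:370,190:390],(400,400),interpolation=cv2.INTER_CUBIC); cv2.imwrite('pics/c5.png',c)
E
```

```text
(no output)
```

View pics/c5.png

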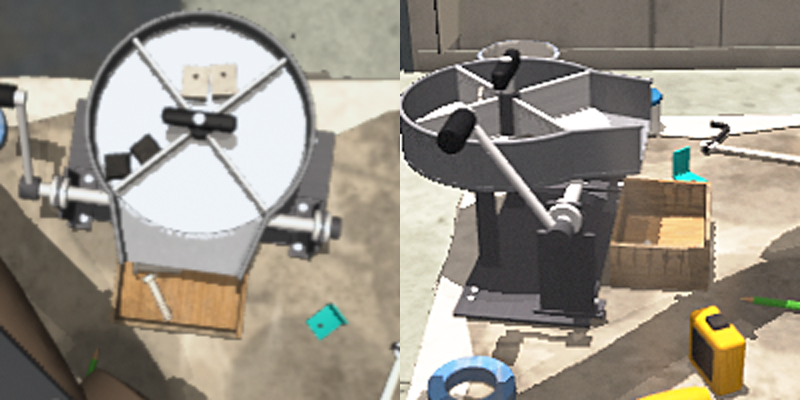

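```bash
python3 - <<'E'
from h import *
from cell import arm,job
f=lambda p:onz('top',(170+p[0]/2,110+p[1]/2),.014)[:2].round(3)
ux=np.array([.126,.992]);  # box length dir
c=(np.array([.334,.088])+np.array([.315,-.061]))/2+.055*np.array([.992,-.126])
for p in((155,268),(155,296)):
    d=f(p)-c; print(f(p),'in box: along',d@ux,'across',d@[.992,-.126])
print(arm.observe()['force'],job.sign_off())
E
```

```text
[0.396 0.043] in box: along 0.038273 across 0.012214300000000011
[0.362 0.043] in box: along 0.03398899999999999 across -0.021513700000000018
the job is handed in; nothing more can be done
[ 0.80834316 -0.40889462 -0.75082146] None
```

The job is done and handed in at about 14.6 s on the robot clock. I turned the bolt compartment to the spout and tipped the pan to about 0.8 rad. Both bolts slid into the box, and I let the carousel back down and moved the arm clear.

**Correction on the way:** my first release overshot the turn by about 11°. I saw it in the wrist image, regripped the bar and set it square before tipping.

**Last checks:**
- **Bolts:** cast onto the box floor, they lie about (38, 12) mm and (34, -22) mm from the box centre, inside the box. In the final picture the second bolt is mostly hidden under the chute edge, so its position comes from the picture taken while the pan was tipped.
- **Carousel:** it looks level, with the lever back at its starting position, and both brackets and both caps are still in it.
- **Bystanders:** the tape measure was in its place in the final view. I did not check the tin and jar in it, but the arm worked well clear of them.
- **Robot:** the force reading was near zero at hand-in, so the arm was touching nothing.

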